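# Unload cleaned housings from a drop-gate pan

## Robot

A 6-joint arm with a two-finger parallel gripper is mounted at the origin on the work surface. World frame = base frame: x ahead of the robot, y to its left, z up, the work surface at z = 0. Lengths are in m, angles in rad, forces in N, time in s.
With the tool pointing down it reaches from about 0.375 to 0.9 m from the base axis. Payload 3.1 kg.
Tool frame: the origin (TCP) lies at the very end of the fingers, on their centre line; the grasp point (between the pads) lies 19 mm behind it; z points along the fingers, y is the line along which they close (so a half turn about z gives the same grasp; the last joint's range is limited). The gripper opens to 85 mm and grips with 20 to 120 N. Pads are 22 mm wide; open, the fingers measure 114 mm over their backs; the gripper's body (76 mm by 85 mm) begins 54 mm behind the grasp point. The pads swing forward as they close: fully open they stand 13 mm farther back than shut.
Start: joints at [1.159, 0.527, 1.433, -0, 1.181, -0.178], TCP at [0.144, 0.608, 0.231] pointing down, gripper open.
Joint ranges: [-3.08, 3.08], [-0.75, 2.2], [0.22, 2.44], [-1.43, 4.57], [0, 2.65], [-2.85, 2.85]. Speed limits (rad/s): [2.79, 2.79, 3.14, 3.14, 3.14, 3.14].

## Interface

Orientations are given as a unit quaternion [x, y, z, w].
In Python, from station import manip gives the robot as it stands.
- The arm moves only by the shell command python3 -m handwheel 'ROWS' [FORCE]. ROWS is JSON, a list of rows, each a list of 7 numbers: the shift along the world's x, y, z in mm, then the turn, a rotation vector about the world's x, y, z in degrees, then the opening, from 0 (shut) to 1 (fully open). A call has exactly 10 rows; each row shifts and turns the commanded pose from where the row before left it; what a row does not reach is not made up. A row lasts 1/8 s, in which the tool goes at most 62.5 mm and 10.7 degrees, less where a joint would pass 70% of its speed; a pose out of reach is approached as far as the arm can. A call is refused whole if a number of a shift passes 62.5 or a number of a turn 10.7, either way. A call with a gripper value outside its range is refused whole. The fingers move at their own pace and stop on an object; FORCE is the grip in N (left out, the last holds). Time passes only in rows, so rows that do not move let the fingers close, or fill a call up. It gives the time, the measured TCP pose, the force, the opening and the grip force at its end, in the units of the state.
- manip.sense(): the state, without advancing time (a new reading comes with each control period).
- manip.snapshot(name): name is "scene" or "side" or "wrist"; returns the picture (384x512x3 uint8, red, green, blue); there is no depth.
- manip.get_calibration(name): a dict with "K" (3x3 intrinsics, pixels), "k1" (the pictures are not rectified: a ray, as slopes to the right and down, at radius r is drawn at 1 + k1 r^2 times it, then the intrinsics apply), "rvec" (rotation vector, rad) and "tvec" (3), from world to camera coordinates, as OpenCV has them. Camera axes: x right, y down, z forward; pixel columns grow to the right and rows downward; lengths in m; the calibration is good to about 2 mm. A picture is of the moment at which its call begins: read the wrist's pose just before it. get_calibration takes no time and is no camera call; for the wrist camera it gives the pose at the moment of the call.
- manip.sign_off(): hands the job in; it is judged then, once.
The state is a dict: "t": time; "q": joint angles; "qd": joint speeds; "tau": joint torques, N m; "tcp_pos": TCP position; "tool_rot": TCP orientation; "force": force on the tool from outside, world axes, zero at the start; "ft_torque": the same for the moment, N m; "finger_gap": opening from 0.0 (shut) to 1.0 (fully open); "gripper_force": force on a finger pad.
Only numpy, scipy, OpenCV 4.12 (cv2) and the standard library are available. Lean on these libraries where they do the work, as an engineer would, in place of code of your own. Each camera call takes 0.05 s, during which the arm holds its last target. There are 200 camera calls.

## Task

Unload the three cleaned metal housings from the steel drop-gate pan into the white receiving tray without touching them: with the pan still down on its rest, fold its end gate right down onto its stop, then take the handle and tip the pan slowly, raising it no further once the housings begin to slide, so that they slide gently out over the gate into the tray and do not shoot down. When all three are in the tray, lower the pan gently back onto its rest, leave the gate down, let go, and leave the tray and everything else on the bench where it is.

Things in the scene. Friction and masses are not known exactly. Their poses are not given: they have to be found in the camera images.
- stand: the pan's stainless tipping stand, fixed: two runners, two pivot cheeks (98 mm either side of the middle, 107 mm high), a rest bar at the rear. Origin on the bench top below the middle of the pivot line; x level, towards the gate end (the way the parts go out), y to the left looking along x, z up. The pivot line is level, along y, 85 mm above the origin
- pan (a joint): tilt of the pan about the stand's pivot line, rad: 0 = level, down on its rest; grows as the handle end is raised and the gate end dips; stop at 0.75. The pan swings freely, weighs about 0.75 kg (some 4 to 5 N at the grip to raise it with the parts in) and falls back by itself if let go
- gate (a joint): angle of the end gate about its hinge at the sill, rad: 0 = shut (upright), 1.57 = in line with the pan's floor, 1.62 = right down on its stop, sloping a little below the floor as a chute. Stiff torque hinge: stays at any angle, takes about 0.2 N m to move (some 5 N near its free edge). May stand slightly ajar at the start
- sill (a point): middle of the front edge of the pan's floor, on the gate's hinge line: 10 mm ahead of the pivot line, at its height. Moves with the pan: x along the floor towards the gate end, z out of the floor. The pan is open, stainless: inside 160 mm wide, rear wall 210 mm behind this point, walls 50 mm high and 3 mm thick at the sides and rear, the gate at the front
- gate_edge (a point): middle of the gate's free edge, on its inner face. The gate is a 157 mm wide, 3 mm thick sheet, 58 mm from hinge to edge, the edge rolled to 9 mm diameter on the outer side and smooth on the inner side. The first 70 mm of floor behind the shut gate are clear of parts
- grip (a point): middle of the pan's handle: a round black sleeve 18 mm in diameter and 95 mm long, sticking straight out behind the rear wall along the pan's x. This point is 285 mm behind the pivot line and 26 mm above the floor surface, measured in the pan, and moves with it. At the start it is 111 mm above the bench
- carrier: white receiving tray on the bench under the gate end, loose, 0.55 kg: 210 (x) x 206 (y) mm outside, 34 mm high, walls and floor 4 mm thick. Origin at the centre of its underside, x away from the stand. The lowered gate reaches over its near wall
- housing_1: a cleaned part: aluminium block 64 x 36 x 24 mm with a white round boss (23 mm across, 9 mm high) on top, about 0.11 kg. Origin at the block's centre; x along its 64 mm length, z out of its top. Lies flat in the pan, lengthwise, at the start. Its friction on the pan varies from run to run (about 0.3 to 0.5), and so does the tilt at which it slips (some 0.3 to 0.5 rad)
- housing_2: a cleaned part: aluminium block 64 x 36 x 24 mm with a white round boss (23 mm across, 9 mm high) on top, about 0.11 kg. Origin at the block's centre; x along its 64 mm length, z out of its top. Lies flat in the pan, lengthwise, at the start. Its friction on the pan varies from run to run (about 0.3 to 0.5), and so does the tilt at which it slips (some 0.3 to 0.5 rad)
- housing_3: a cleaned part: aluminium block 64 x 36 x 24 mm with a white round boss (23 mm across, 9 mm high) on top, about 0.11 kg. Origin at the block's centre; x along its 64 mm length, z out of its top. Lies flat in the pan, lengthwise, at the start. Its friction on the pan varies from run to run (about 0.3 to 0.5), and so does the tilt at which it slips (some 0.3 to 0.5 rad)
- solvent_bottle: bystander: amber bottle, 62 mm across, 130 mm high, beside the pan. Origin at the centre of its underside
- black_jar: bystander: flat jar with a black lid, 100 mm across, 38 mm high, beside the receiving tray. Origin at the centre of its underside
- test_block: bystander: aluminium block with a white boss, 85 x 62 x 59 mm, beside the pan, bigger than the parts. Origin at the centre of its underside
- tweezers: bystander: steel tweezers 145 mm long lying beside the pan. Origin at the middle, on the bench
- tape_dispenser: bystander: black tape dispenser 155 x 62 x 102 mm. Origin at the centre of its underside
- acrylic_spool: bystander: clear ribbed tube 84 mm across and 85 mm high, standing. Origin at the centre of its underside
- screwdriver: bystander: black screwdriver 170 mm long, lying on the bench. Origin at the middle, on the bench
Mind the look-alikes: they are no part of the job. Leave any blue look-alike of the housing_3 alone. What is shaped like the housing_2 but purple is not meant.

How it is judged:
On the way, in this order (a step that is already met when the one before it is completed fails the run):
1. the gate is right down on its stop while the pan still lies on its rest (value of joint gate above 1.55 rad and value of joint pan below 0.06 rad), for 0.2 s.
2. all three housings have slid out of the tipped pan into the receiving tray (x of housing_1 in the frame of carrier between -0.096 and 0.096 m and y of housing_1 in the frame of carrier between -0.094 and 0.094 m and z of each of housing_1, housing_2, housing_3 in the frame of carrier below 0.05 m and x of housing_2 in the frame of carrier between -0.096 and 0.096 m and y of housing_2 in the frame of carrier between -0.094 and 0.094 m and x of housing_3 in the frame of carrier between -0.096 and 0.096 m and y of housing_3 in the frame of carrier between -0.094 and 0.094 m), for 0.2 s.
At the end, for the whole second after the job is handed in: all three housings lie at rest inside the receiving tray (centres within its walls and under 50 mm above its underside), the pan is back level on its rest (within 0.03 rad) and its gate is still down (over 1.5 rad); the tray and the bystanders are within 25 mm of where they stood (all of step 2 and linear speed of each of housing_1, housing_2, housing_3 below 0.02 m/s and value of joint pan below 0.03 rad and value of joint gate above 1.5 rad); the robot touches nothing.
It fails at once if a cleaned housing is touched by the robot (contact force between any of the fingers, the arm and housing_1 above 0.3 N or contact force between any of the fingers, the arm and housing_2 above 0.3 N or contact force between any of the fingers, the arm and housing_3 above 0.3 N).
It fails at once if the pan is tipped (over 0.12 rad) before the gate is down (1.45 rad) (value of joint pan above 0.12 rad and value of joint gate below 1.45 rad).
It fails at once if the pan swings faster than 1 rad/s (jerked up, or dropped back) (velocity of joint pan above 1 rad/s or velocity of joint pan below -1 rad/s).
It fails at once if the pan is raised further (faster than 0.07 rad/s) while a housing is already sliding down it (faster than 0.25 m/s behind the sill), or a housing shoots down it (faster than 0.5 m/s) ((x of housing_1 in the frame of sill below 0 m and (linear speed of housing_1 above 0.5 m/s or (linear speed of housing_1 above 0.25 m/s and velocity of joint pan above 0.07 rad/s))) or (x of housing_2 in the frame of sill below 0 m and (linear speed of housing_2 above 0.5 m/s or (linear speed of housing_2 above 0.25 m/s and velocity of joint pan above 0.07 rad/s))) or (x of housing_3 in the frame of sill below 0 m and (linear speed of housing_3 above 0.5 m/s or (linear speed of housing_3 above 0.25 m/s and velocity of joint pan above 0.07 rad/s)))).
It fails at once if the receiving tray or a bystander is shifted more than 25 mm (distance of any of solvent_bottle, black_jar, test_block, tweezers, tape_dispenser, acrylic_spool, screwdriver, carrier from where it was at the start of the episode above 0.025 m).
It also fails if it takes over 64 s, if anything falls off the work surface, if the arm or the gripper's body presses on something with over 40 N, if the wrist force passes 120 N, or if a joint passes its speed limit or range.

## Working session

There is one attempt and no reset: what is moved stays moved. The work goes in short steps, Python scripts to look and compute and a shell command to move; the robot and the scene stay as the last step left them, time stands still between calls to the robot, and variables do not carry over. Pictures are saved under pics/ and viewed, at most 10 in all, crops included, and the job is handed in when it is done.

```bash
mkdir -p pics; ls; cat > h.py <<'E'
import numpy as np,cv2
from station import manip
def cal(n):
    c=manip.get_calibration(n);R=cv2.Rodrigues(np.array(c["rvec"],float))[0]
    return np.array(c["K"],float),c["k1"],R,np.array(c["tvec"],float).ravel()
def ray(n,uv,c=None):
    K,k1,R,t=c or cal(n)
    p=cv2.undistortPoints(np.array([[uv]],float),K,np.array([k1,0,0,0.]))[0,0]
    return -R.T@t,R.T@np.array([p[0],p[1],1])
def onz(n,uv,z,c=None):
    o,d=ray(n,uv,c);return o+d*(z-o[2])/d[2]
def proj(n,P,c=None):
    K,k1,R,t=c or cal(n)
    return cv2.projectPoints(np.array(P,float).reshape(-1,1,3),cv2.Rodrigues(R)[0],t,K,np.array([k1,0,0,0.]))[0][:,0]
def tri(a,b):
    (o1,d1),(o2,d2)=a,b
    s=np.linalg.lstsq(np.c_[d1,-d2],o2-o1,rcond=None)[0]
    p,q=o1+s[0]*d1,o2+s[1]*d2
    return (p+q)/2,np.linalg.norm(p-q)
E
python3 - <<'E'
from h import *
ims=[]
for n in("scene","side"):
    im=manip.snapshot(n)[:,:,::-1];cv2.imwrite(f"pics/{n}0.png",im)
    cv2.imwrite(f"pics/{n}0b.png",cv2.resize(im,(800,600),interpolation=cv2.INTER_CUBIC))
    K,k1,R,t=cal(n);print(n,-R.T@t,R[2],K[0,0])
E
```

```text
pics
scene [1.54250533 0.95188658 1.58423706] [-0.50389143 -0.4777805  -0.71959657] 494.51994520365434
side [ 0.17562061 -0.54815824  0.97253123] [ 0.34521125  0.50625116 -0.79027777] 349.79689007702734
```

View pics/scene0b.png

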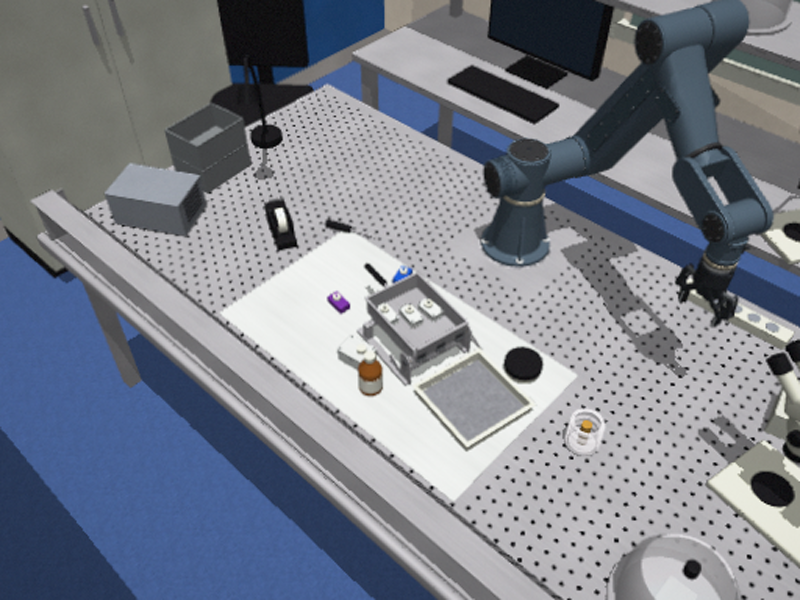

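View pics/side0b.png

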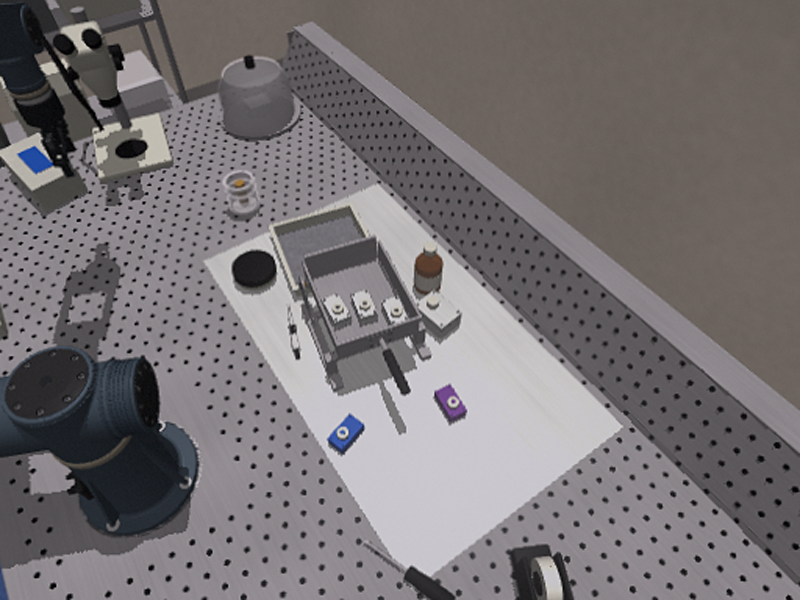

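Scene view: pan at (415,310), its handle (376,272), tray (473,400). The blue (403,272) and purple (338,300) look-alikes lie on the bench and are not in the pan. Side view: handle (388,350)-(405,390), gate edge (303,270)-(377,240), blue (346,433), purple (450,402). The three white-bossed blocks in the pan (337,310), (363,305), (396,312) are the ones meant.

```bash
python3 - <<'E'
from h import *
def handle(n,box):
    im=cv2.imread(f"pics/{n}0.png");x0,y0,x1,y1=box
    m=np.zeros(im.shape[:2],np.uint8);m[y0:y1,x0:x1]=(im.max(2)[y0:y1,x0:x1]<60)
    k,l,s,c=cv2.connectedComponentsWithStats(m);i=1+np.argmax(s[1:,4]);ys,xs=np.where(l==i)
    P=np.c_[xs,ys].astype(float);mu=P.mean(0);u=np.linalg.svd(P-mu,full_matrices=False)[2][0];q=(P-mu)@u
    print(n,s[i],mu);return mu,mu+u*q.min(),mu+u*q.max()
A=handle("scene",(225,160,255,190));B=handle("side",(240,215,270,258))
for a in A:print("sc",onz("scene",a,.111))
for b in B:print("si",onz("side",b,.111))
print(tri(ray("scene",A[0]),ray("side",B[0])))
a=cv2.imread("pics/scene0.png")[165:295,215:350];b=cv2.imread("pics/side0.png")[120:260,165:300]
cv2.imwrite("pics/c1.png",np.hstack([cv2.resize(a,(400,385),interpolation=2),cv2.resize(b,(400,415),interpolation=2)[:385]]))
E
```

```text
scene [234 169  13  14  45] [240.02222222 175.46666667]
side [245 224  17  28 175] [253.04       237.49714286]
sc [ 0.47378289 -0.13049275  0.111     ]
sc [ 0.46446924 -0.17374551  0.111     ]
sc [ 0.48290041 -0.08815345  0.111     ]
si [ 0.47011608 -0.13385929  0.111     ]
si [ 0.47960635 -0.08648554  0.111     ]
si [ 0.46086212 -0.18002884  0.111     ]
(array([ 0.47135494, -0.13257349,  0.1079449 ]), np.float64(0.0005333741260465417))
```

View pics/c1.png

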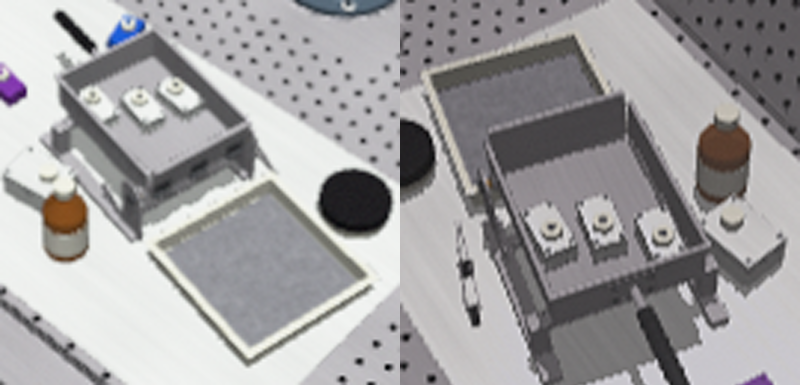

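The crop confirms it: three silver housings with white bosses in the pan, gate shut or nearly so at the tray end, tray just beyond it, and the big test block outside beside the bottle.

```bash
python3 - <<'E'
from h import *
from scipy.spatial.transform import Rotation as Ro
g=np.array([.472,-.132]);u=np.array([.205,.979]);u/=np.linalg.norm(u);v=np.array([-u[1],u[0]])
piv=g+.285*u;print("piv",piv,"yaw",np.degrees(np.arctan2(u[1],u[0])))
W=lambda x,y,z:np.r_[piv+x*u+y*v,z]
for n in("scene","side"):
    im=cv2.imread(f"pics/{n}0.png")
    P=[W(10,0,0)*0+W(.010,s*.078,.143) for s in(1,-1)]+[W(-.2,s*.0815,.135) for s in(1,-1)]+[W(.0,s*.0815,.135) for s in(1,-1)]
    px=proj(n,P);print(n,px.round(1).tolist())
    big=cv2.resize(im,None,fx=4,fy=4,interpolation=cv2.INTER_CUBIC)
    for p in px:cv2.circle(big,tuple(int(t) for t in p*4+2),4,(0,0,255),1)
    c=px.mean(0)*4;x,y=int(c[0])-200,int(c[1])-250
    globals()[n]=big[y:y+500,x:x+400]
cv2.imwrite("pics/c2.png",np.hstack([scene,side]))
s=manip.sense();R=Ro.from_quat(s["tool_rot"]).as_matrix();print(s["t"],s["tcp_pos"],R.round(3).tolist(),s["finger_gap"])
vv=np.r_[v,0];yt=R[:,1]
for sg in(1,-1):
    a=np.degrees(np.arctan2(np.cross(yt,sg*vv)[2],yt@vv*sg));print("turn about z",a)
E
```

```text
piv [0.53041139 0.14695001] yaw 78.17329607709291
scene [[297.9, 203.9], [266.0, 221.1], [267.3, 174.8], [235.0, 190.7], [296.9, 203.3], [263.7, 221.2]]
side [[194.9, 165.8], [240.3, 152.3], [215.6, 218.1], [267.4, 200.6], [195.1, 169.9], [242.4, 155.7]]
0.1 [0.14391186 0.60753474 0.23042677] [[-0.973, 0.231, -0.001], [0.231, 0.973, -0.002], [0.0, -0.002, -1.0]] 0.9969606750683243
turn about z 91.51384264773515
turn about z -88.48615735226487
```

View pics/c2.png

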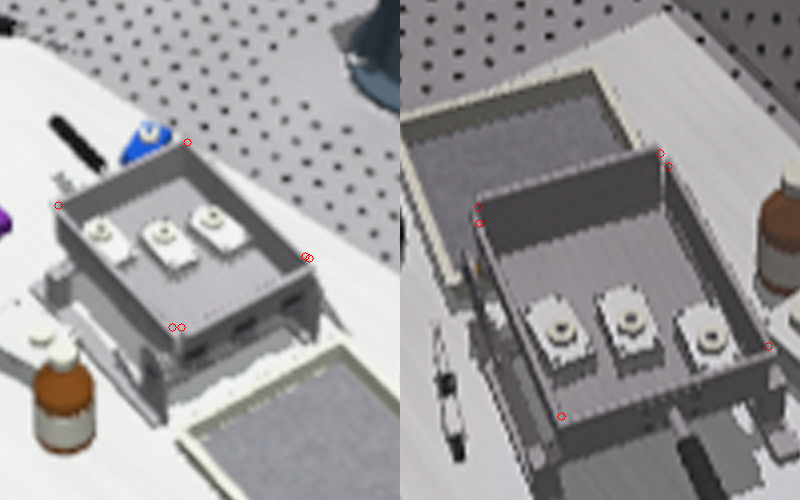

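```bash
R='[19,-24.2,1,0,0,-4.42,0]'; python3 -m handwheel '[[19,-24.2,1,0,0,-4.42,0],[19,-24.2,1,0,0,-4.42,0],[19,-24.2,1,0,0,-4.42,0],[19,-24.2,1,0,0,-4.42,0],[19,-24.2,1,0,0,-4.42,0],[19,-24.2,1,0,0,-4.42,0],[19,-24.2,1,0,0,-4.42,0],[19,-24.2,1,0,0,-4.42,0],[19,-24.2,1,0,0,-4.42,0],[19,-24.2,1,0,0,-4.42,0]]' 40
python3 -m handwheel '[[19,-24.2,1,0,0,-4.42,0],[19,-24.2,1,0,0,-4.42,0],[19,-24.2,1,0,0,-4.42,0],[19,-24.2,1,0,0,-4.42,0],[19,-24.2,1,0,0,-4.42,0],[19,-24.2,1,0,0,-4.42,0],[19,-24.2,1,0,0,-4.42,0],[19,-24.2,1,0,0,-4.42,0],[19,-24.2,1,0,0,-4.42,0],[19,-24.2,1,0,0,-4.42,0]]'
python3 - <<'E'
from h import *
from scipy.spatial.transform import Rotation as Ro
s=manip.sense();print(Ro.from_quat(s["tool_rot"]).as_matrix().round(3).tolist(),s["q"])
c=cal("wrist");im=manip.snapshot("wrist")[:,:,::-1]
u=np.array([.205,.979]);v=np.array([-u[1],u[0]]);piv=np.array([.5304,.147])
W=lambda x,y,z:np.r_[piv+x*u+y*v,z]
big=cv2.resize(im,(768,576),interpolation=2)
for P in [W(.01,y,.085) for y in(-.08,0,.08)]+[W(.01,y,.143) for y in(-.078,0,.078)]+[np.r_[s["tcp_pos"][:2],.105]]:
    p=proj("wrist",P,c)[0]*1.5;print(p)
    if abs(p).max()<2000:cv2.circle(big,tuple(int(t) for t in p),4,(0,0,255),1)
cv2.imwrite("pics/w1.png",big)
E
```

```text
t: 1.35
tcp_pos: [0.3344, 0.3651, 0.241]
tool_rot: [0.482, 0.876, -0.0, -0.0]
force: [0.3, -0.6, -0.3]
finger_gap: 0.001
gripper_force: 0.0
t: 2.6
tcp_pos: [0.5243, 0.1233, 0.2509]
tool_rot: [0.777, 0.63, -0.0, -0.0]
force: [0.4, 0.3, 0.7]
finger_gap: -0.001
gripper_force: 0.0
[[0.206, 0.979, -0.001], [0.979, -0.206, 0.0], [-0.0, -0.001, -1.0]] [2.33267650e-02 3.87737006e-01 1.62580027e+00 9.59990394e-05
 1.12907874e+00 2.30781163e-01]
[506.362693   209.24404893]
[385.33154067 208.96907995]
[264.31231804 209.38094291]
[529.14417385 225.87480798]
[385.56363183 225.56853898]
[241.9915775  226.03098186]
[383.70564972 267.65154269]
```

View pics/w1.png

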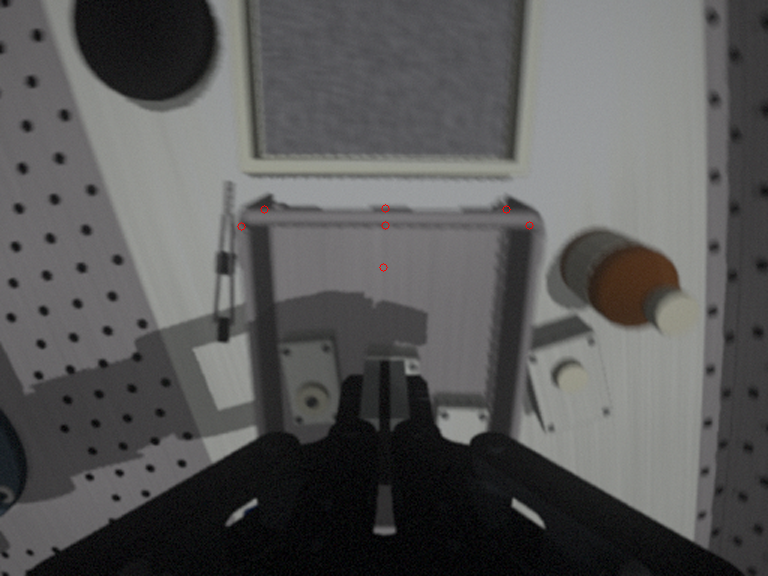

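Wrist view: gate edge at row ~215–224 (x 243–541), 4 mm off my prediction. The tool sits over clear floor, and the parts start at row ~340. Next: descend and push the gate.

```bash
python3 -m handwheel '[[0,0,-24,0,0,0,0],[0,0,-24,0,0,0,0],[0,0,-24,0,0,0,0],[0,0,-24,0,0,0,0],[0,0,-24,0,0,0,0],[2,10,0,0,0,0,0],[2,10,0,0,0,0,0],[2,10,0,0,0,0,0],[0,0,0,0,0,0,0],[0,0,0,0,0,0,0]]'
```

```text
t: 3.9
tcp_pos: [0.5306, 0.1547, 0.1319]
tool_rot: [0.776, 0.631, 0.001, 0.0]
force: [0.4, 0.1, -0.9]
finger_gap: -0.003
gripper_force: 0.0
```

```bash
python3 -m handwheel '[[2,9,-3,0,0,0,0],[2,9,-4,0,0,0,0],[0,0,0,0,0,0,0],[1,5,-5,0,0,0,0],[1,5,-5,0,0,0,0],[0,0,0,0,0,0,0],[0.7,3.5,-6,0,0,0,0],[0.7,3.5,-6,0,0,0,0],[0,0,0,0,0,0,0],[0,0,0,0,0,0,0]]'; python3 -c "
from h import *
s=manip.snapshot('side')[:,:,::-1];cv2.imwrite('pics/s2.png',cv2.resize(s[110:260,150:350],(800,600),interpolation=2))"
```

```text
t: 5.15
tcp_pos: [0.5375, 0.1894, 0.102]
tool_rot: [0.776, 0.631, 0.0, -0.0]
force: [0.9, -0.1, -0.2]
finger_gap: 0.004
gripper_force: 0.0
```

View pics/s2.png

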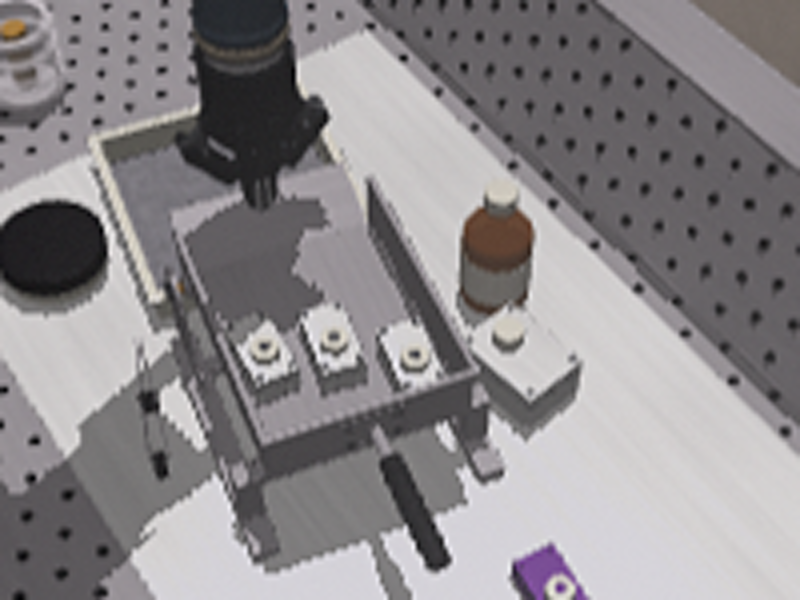

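The gate is partly down, with the fingers on its inner face at (265,200). I'll carry on down gently.

```bash
python3 -m handwheel '[[0.6,3,-4,0,0,0,0],[0.6,3,-4,0,0,0,0],[0.6,3,-3,0,0,0,0],[0.6,3,-3,0,0,0,0],[0.5,2,-2,0,0,0,0],[0,1,-1,0,0,0,0],[0,0,-1,0,0,0,0],[0,0,0,0,0,0,0],[0,0,0,0,0,0,0],[0,0,0,0,0,0,0]]'; python3 -m handwheel '[[0,0,-0.5,0,0,0,0],[0,0,0,0,0,0,0],[0,0,-0.5,0,0,0,0],[0,0,0,0,0,0,0],[0,0,-0.5,0,0,0,0],[0,0,0,0,0,0,0],[0,0,0,0,0,0,0],[0,0,0,0,0,0,0],[0,0,0,0,0,0,0],[0,0,0,0,0,0,0]]'
```

```text
t: 6.45
tcp_pos: [0.5406, 0.2044, 0.0843]
tool_rot: [0.776, 0.631, 0.0, -0.0]
force: [0.4, 1.2, 2.2]
finger_gap: 0.002
gripper_force: 0.9
t: 7.7
tcp_pos: [0.5406, 0.2041, 0.0828]
tool_rot: [0.776, 0.631, 0.0, 0.0]
force: [0.8, 1.7, 3.2]
finger_gap: -0.002
gripper_force: 1.6
```

```bash
for i in 1 2; do python3 -m handwheel '[[0,0,-0.5,0,0,0,0],[0,0,0,0,0,0,0],[0,0,-0.5,0,0,0,0],[0,0,0,0,0,0,0],[0,0,0,0,0,0,0],[0,0,0,0,0,0,0],[0,0,0,0,0,0,0],[0,0,0,0,0,0,0],[0,0,0,0,0,0,0],[0,0,0,0,0,0,0]]'; done
```

```text
t: 8.95
tcp_pos: [0.5406, 0.2041, 0.0826]
tool_rot: [0.776, 0.631, 0.0, 0.0]
force: [-0.6, 0.3, 7.9]
finger_gap: 0.0
gripper_force: 4.0
t: 10.2
tcp_pos: [0.5406, 0.2041, 0.0825]
tool_rot: [0.776, 0.631, 0.0, 0.0]
force: [-1.1, 1.1, 12.5]
finger_gap: 0.003
gripper_force: 6.6
```

Force is building with no movement and the tip is at z = 82.5 mm, as expected, so the gate is on its stop. Now up and over to the handle.

```bash
python3 -m handwheel '[[0,0,30,0,0,0,0],[0,0,40,0,0,0,0],[0,0,40,0,0,0,0],[0,0,20,0,0,0,0],[-9,-45,0,0,0,0,0],[-10,-50,0,0,0,0,0],[-10,-50,0,0,0,0,1],[-10,-50,0,0,0,0,1],[-10,-50,0,0,0,0,1],[-10,-50,0,0,0,0,1]]'
python3 -m handwheel '[[-9,-41,0,0,0,0,1],[0,0,0,0,0,0,1],[0,0,0,0,0,0,1],[0,0,0,0,0,0,1],[0,0,0,0,0,0,1],[0,0,0,0,0,0,1],[0,0,0,0,0,0,1],[0,0,0,0,0,0,1],[0,0,0,0,0,0,1],[0,0,0,0,0,0,1]]'
python3 - <<'E'
from h import *
s=manip.sense();c=cal("wrist");im=manip.snapshot("wrist")[:,:,::-1];cs=cal("side");sd=manip.snapshot("side")[:,:,::-1]
cv2.imwrite("pics/w3.png",im);cv2.imwrite("pics/s3.png",sd)
big=cv2.resize(im,(512,384))
for P in [[.472,-.132,.111],np.r_[s["tcp_pos"][:2],.111]]:
    p=proj("wrist",P,c)[0];print(p);cv2.circle(big,tuple(int(t) for t in p),3,(0,0,255),1)
a=cv2.resize(sd[110:260,150:350],(400,300),interpolation=2)
cv2.imwrite("pics/c3.png",np.hstack([cv2.resize(big,(400,300)),a]))
E
```

```text
t: 11.45
tcp_pos: [0.4796, -0.0924, 0.21]
tool_rot: [0.776, 0.631, -0.001, -0.001]
force: [1.1, -0.4, -0.1]
finger_gap: 0.848
gripper_force: 0.0
t: 12.7
tcp_pos: [0.4724, -0.1319, 0.2108]
tool_rot: [0.776, 0.631, 0.0, -0.0]
force: [0.1, -0.2, 0.3]
finger_gap: 0.997
gripper_force: 0.0
[255.15630886 194.09476279]
[255.65943492 193.91408771]
```

View pics/c3.png

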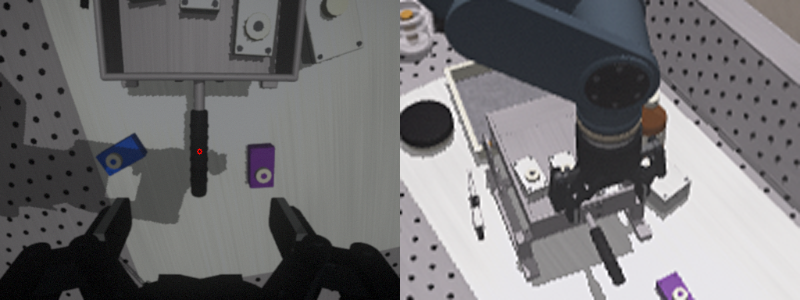

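The sleeve is centred under the tool (marker at (199,151), sleeve spanning rows 110–196), and the housings haven't moved. Descending to grip.

```bash
python3 -m handwheel '[[0,0,-24,0,0,0,1],[0,0,-24,0,0,0,1],[0,0,-24,0,0,0,1],[0,0,-24,0,0,0,1],[0,0,-23,0,0,0,1],[0,0,0,0,0,0,1],[0,0,0,0,0,0,0.4],[0,0,0,0,0,0,0],[0,0,0,0,0,0,0],[0,0,0,0,0,0,0]]' 60
python3 - <<'E'
import numpy as np
u=np.array([.205,.979]);a=0
f=lambda a:(-285*np.cos(a)+7*np.sin(a),285*np.sin(a)+7*np.cos(a))
for a0,a1,n in[(0,.08,10),(.08,.16,10),(.0,.12,10),(.12,.24,10),(.24,.265,10),(.265,.29,10),(.29,.315,10),(.315,.34,10),(.34,.365,10),(.365,.39,10),(.39,.415,10),(.415,.44,10),(.44,.465,10),(.465,.49,10),(.49,.515,10)]:
    A,B=f(a0),f(a1);dX=(B[0]-A[0])/n;r=np.degrees(a1-a0)/n
    print(a0,a1,(dX*u).round(2),round((B[1]-A[1])/n,2),"turn",round(-.979*r,3),round(.205*r,3))
E
```

```text
t: 14.05
tcp_pos: [0.4711, -0.1315, 0.0924]
tool_rot: [0.776, 0.631, -0.001, -0.001]
force: [-2.7, -1.2, 7.2]
finger_gap: 0.186
gripper_force: 58.3
0 0.08 [0.03 0.14] 2.28 turn -0.449 0.094
0.08 0.16 [0.07 0.32] 2.26 turn -0.449 0.094
0.0 0.12 [0.06 0.28] 3.41 turn -0.673 0.141
0.12 0.24 [0.14 0.68] 3.35 turn -0.673 0.141
0.24 0.265 [0.04 0.19] 0.69 turn -0.14 0.029
0.265 0.29 [0.04 0.21] 0.68 turn -0.14 0.029
0.29 0.315 [0.05 0.22] 0.67 turn -0.14 0.029
0.315 0.34 [0.05 0.24] 0.67 turn -0.14 0.029
0.34 0.365 [0.05 0.26] 0.66 turn -0.14 0.029
0.365 0.39 [0.06 0.27] 0.66 turn -0.14 0.029
0.39 0.415 [0.06 0.29] 0.65 turn -0.14 0.029
0.415 0.44 [0.06 0.3 ] 0.64 turn -0.14 0.029
0.44 0.465 [0.07 0.32] 0.63 turn -0.14 0.029
0.465 0.49 [0.07 0.34] 0.62 turn -0.14 0.029
0.49 0.515 [0.07 0.35] 0.62 turn -0.14 0.029
```

```bash
python3 -m handwheel '[[0.06,0.28,3.4,-0.67,0.14,0,0],[0.06,0.28,3.4,-0.67,0.14,0,0],[0.06,0.28,3.4,-0.67,0.14,0,0],[0.06,0.28,3.4,-0.67,0.14,0,0],[0.06,0.28,3.4,-0.67,0.14,0,0],[0.06,0.28,3.4,-0.67,0.14,0,0],[0.06,0.28,3.4,-0.67,0.14,0,0],[0.06,0.28,3.4,-0.67,0.14,0,0],[0.06,0.28,3.4,-0.67,0.14,0,0],[0.06,0.28,3.4,-0.67,0.14,0,0]]'
```

```text
t: 15.3
tcp_pos: [0.4717, -0.1287, 0.1255]
tool_rot: [0.774, 0.63, -0.048, 0.037]
force: [-4.0, -2.5, -3.7]
finger_gap: 0.191
gripper_force: 58.6
```

```bash
cat > look.py <<'E'
import sys
from h import *
s=manip.sense()["tcp_pos"];print("tilt~",round(float(np.arcsin(min(1,(s[2]-.0924)/.285))),3))
# silver parts/white bosses: bright blobs in the pan, side view
im=manip.snapshot("side")[:,:,::-1];sc=manip.snapshot("scene")[:,:,::-1]
cv2.imwrite(f"pics/{sys.argv[1]}.png",np.hstack([cv2.resize(sc[150:300,200:350],(400,400),interpolation=2),cv2.resize(im[100:250,150:300],(400,400),interpolation=2)]))
d=cv2.absdiff(sc,cv2.imread("pics/sc_ref.png")) if len(sys.argv)>2 else None
if d is None:cv2.imwrite("pics/sc_ref.png",sc)
else:print("changed px",int((d[175:260,225:340].max(2)>40).sum()))
E
python3 -m handwheel '[[0.14,0.68,3.35,-0.67,0.14,0,0],[0.14,0.68,3.35,-0.67,0.14,0,0],[0.14,0.68,3.35,-0.67,0.14,0,0],[0.14,0.68,3.35,-0.67,0.14,0,0],[0.14,0.68,3.35,-0.67,0.14,0,0],[0.14,0.68,3.35,-0.67,0.14,0,0],[0.14,0.68,3.35,-0.67,0.14,0,0],[0.14,0.68,3.35,-0.67,0.14,0,0],[0.14,0.68,3.35,-0.67,0.14,0,0],[0.14,0.68,3.35,-0.67,0.14,0,0]]'; python3 look.py v4
```

```text
t: 16.55
tcp_pos: [0.4732, -0.1218, 0.1592]
tool_rot: [0.77, 0.626, -0.094, 0.074]
force: [-4.7, -1.3, -2.8]
finger_gap: 0.183
gripper_force: 58.6
tilt~ 0.236
```

View pics/v4.png

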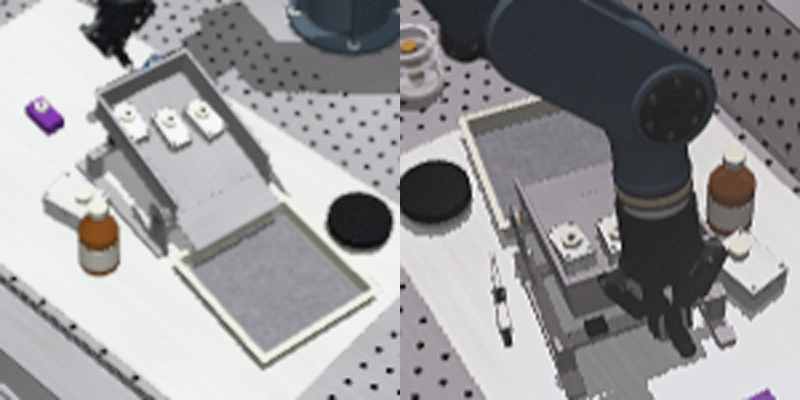

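Scene half: the gate hangs as a chute over the tray, and the three bosses at crop (128,112), (170,118), (205,105) haven't moved. I'll track the bright blobs numerically from here while raising slowly.

```bash
cat > look.py <<'E'
import sys
from h import *
s=manip.sense()["tcp_pos"];print("tilt~",round(float(np.arcsin(min(1,(s[2]-.0924)/.285))),3))
sc=manip.snapshot("scene")[:,:,::-1] if len(sys.argv)<2 else cv2.imread(sys.argv[1])
cv2.imwrite("pics/last.png",sc)
q=np.array([(112,92),(180,64),(266,180),(285,218),(352,288),(268,345),(200,262),(175,228)],float)*.375+[200,150]
m=np.zeros(sc.shape[:2],np.uint8);cv2.fillPoly(m,[q.astype(np.int32)],1)
b=((sc.min(2)>195)&(m>0)).astype(np.uint8)
n,l,st,c=cv2.connectedComponentsWithStats(b)
print([(c[i].round(0).tolist(),int(st[i,4])) for i in range(1,n) if st[i,4]>8])
E
python3 look.py pics/sc_ref.png
for i in 1 2; do python3 -m handwheel '[[0.04,0.2,0.69,-0.14,0.03,0,0],[0.04,0.2,0.69,-0.14,0.03,0,0],[0.04,0.2,0.69,-0.14,0.03,0,0],[0.04,0.2,0.69,-0.14,0.03,0,0],[0.04,0.2,0.69,-0.14,0.03,0,0],[0.04,0.2,0.69,-0.14,0.03,0,0],[0.04,0.2,0.69,-0.14,0.03,0,0],[0.04,0.2,0.69,-0.14,0.03,0,0],[0.04,0.2,0.69,-0.14,0.03,0,0],[0.04,0.2,0.69,-0.14,0.03,0,0]]' | grep force; python3 look.py;done
```

```text
tilt~ 0.237
[([276.0, 193.0], 98), ([250.0, 195.0], 88), ([275.0, 206.0], 375), ([293.0, 226.0], 150), ([283.0, 224.0], 13), ([271.0, 225.0], 10), ([274.0, 229.0], 29)]
force: [-5.3, -2.3, -3.5]
gripper_force: 58.6
tilt~ 0.261
[([277.0, 193.0], 97), ([250.0, 194.0], 91), ([265.0, 196.0], 108), ([278.0, 210.0], 305), ([270.0, 224.0], 19), ([292.0, 226.0], 171)]
force: [-5.1, -1.0, -4.7]
gripper_force: 58.6
tilt~ 0.286
[([250.0, 194.0], 98), ([277.0, 193.0], 99), ([275.0, 207.0], 440), ([270.0, 224.0], 22), ([294.0, 227.0], 132)]
```

```bash
sed -i 's/sc.min(2)>195/sc.min(2)>T/; s/^import sys/import sys\nT=215/' look.py; python3 look.py pics/last.png; sed -i 's/T=215/T=225/' look.py; python3 look.py pics/sc_ref.png
python3 -m handwheel '[[0.05,0.22,0.67,-0.14,0.03,0,0],[0.05,0.22,0.67,-0.14,0.03,0,0],[0.05,0.22,0.67,-0.14,0.03,0,0],[0.05,0.22,0.67,-0.14,0.03,0,0],[0.05,0.22,0.67,-0.14,0.03,0,0],[0.05,0.22,0.67,-0.14,0.03,0,0],[0.05,0.22,0.67,-0.14,0.03,0,0],[0.05,0.22,0.67,-0.14,0.03,0,0],[0.05,0.22,0.67,-0.14,0.03,0,0],[0.05,0.22,0.67,-0.14,0.03,0,0]]' | grep force; python3 look.py
```

```text
tilt~ 0.286
[([277.0, 193.0], 83), ([250.0, 194.0], 70), ([265.0, 196.0], 86)]
tilt~ 0.286
[([250.0, 195.0], 57), ([277.0, 194.0], 58), ([264.0, 197.0], 72)]
force: [-4.8, -1.7, -4.1]
gripper_force: 58.6
tilt~ 0.311
[([250.0, 194.0], 63), ([277.0, 193.0], 64), ([265.0, 196.0], 78)]
```

```bash
python3 -m handwheel '[[0.05,0.24,0.67,-0.14,0.03,0,0],[0.05,0.24,0.67,-0.14,0.03,0,0],[0.05,0.24,0.67,-0.14,0.03,0,0],[0.05,0.24,0.67,-0.14,0.03,0,0],[0.05,0.24,0.67,-0.14,0.03,0,0],[0.05,0.24,0.67,-0.14,0.03,0,0],[0.05,0.24,0.67,-0.14,0.03,0,0],[0.05,0.24,0.67,-0.14,0.03,0,0],[0.05,0.24,0.67,-0.14,0.03,0,0],[0.05,0.24,0.67,-0.14,0.03,0,0]]' | grep force; python3 look.py
```

```text
force: [-4.4, -0.9, -2.9]
gripper_force: 58.6
tilt~ 0.335
[([265.0, 196.0], 75), ([280.0, 196.0], 68), ([253.0, 199.0], 79)]
```

Two housings have begun to slide, so hold.

```bash
python3 -m handwheel '[[0,0,0,0,0,0,0],[0,0,0,0,0,0,0],[0,0,0,0,0,0,0],[0,0,0,0,0,0,0],[0,0,0,0,0,0,0],[0,0,0,0,0,0,0],[0,0,0,0,0,0,0],[0,0,0,0,0,0,0],[0,0,0,0,0,0,0],[0,0,0,0,0,0,0]]' | grep force; python3 look.py
```

```text
force: [-5.6, -1.1, -2.7]
gripper_force: 58.7
tilt~ 0.336
[([299.0, 241.0], 75), ([287.0, 255.0], 64)]
```

```bash
python3 -m handwheel '[[0,0,0,0,0,0,0],[0,0,0,0,0,0,0],[0,0,0,0,0,0,0],[0,0,0,0,0,0,0],[0,0,0,0,0,0,0],[0,0,0,0,0,0,0],[0,0,0,0,0,0,0],[0,0,0,0,0,0,0],[0,0,0,0,0,0,0],[0,0,0,0,0,0,0]]' | grep force; sed -i 's/T=225/T=205/' look.py; python3 look.py; python3 -c "
import cv2;a=cv2.imread('pics/last.png');cv2.imwrite('pics/v5.png',cv2.resize(a[150:300,200:350],(600,600),interpolation=2))"
```

```text
force: [-5.6, -1.1, -1.5]
gripper_force: 58.8
tilt~ 0.336
[([301.0, 238.0], 69), ([292.0, 244.0], 85), ([287.0, 254.0], 87)]
```

View pics/v5.png

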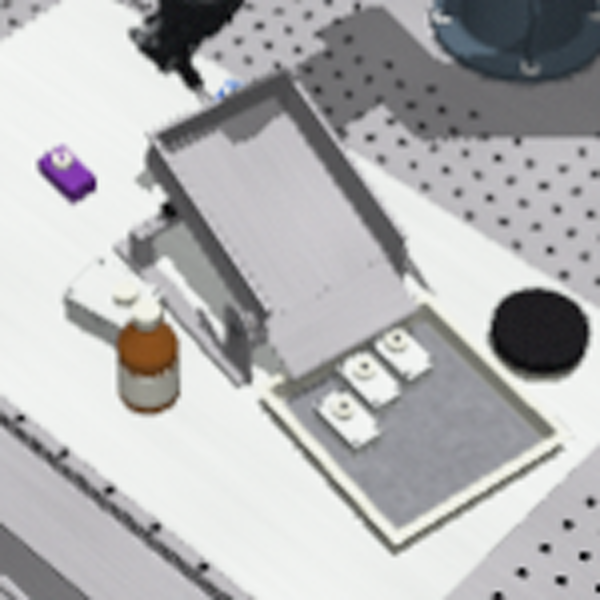

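All three housings lie in the tray (crop (345,410), (367,370), (400,345)) and the pan is empty. Lowering gently.

```bash
python3 -m handwheel '[[-0.3,-1.5,-4.5,0.93,-0.19,0,0],[-0.3,-1.5,-4.5,0.93,-0.19,0,0],[-0.3,-1.4,-4.5,0.93,-0.19,0,0],[-0.3,-1.4,-4.5,0.93,-0.19,0,0],[-0.3,-1.3,-4.5,0.93,-0.19,0,0],[-0.25,-1.2,-4.5,0.93,-0.19,0,0],[-0.25,-1.2,-4.5,0.93,-0.19,0,0],[-0.2,-1.1,-4.5,0.93,-0.19,0,0],[-0.2,-1,-4.6,0.93,-0.19,0,0],[-0.2,-1,-4.6,0.93,-0.19,0,0]]'
python3 -m handwheel '[[-0.2,-0.9,-4.8,0.95,-0.2,0,0],[-0.2,-0.8,-4.8,0.95,-0.2,0,0],[-0.1,-0.7,-4.8,0.95,-0.2,0,0],[-0.1,-0.6,-4.8,0.95,-0.2,0,0],[-0.1,-0.6,-4.8,0.95,-0.2,0,0],[-0.1,-0.5,-4.8,0.95,-0.2,0,0],[-0.1,-0.4,-4.8,0.95,-0.2,0,0],[-0.1,-0.3,-4.8,0.95,-0.2,0,0],[0,-0.2,-2.4,0.5,-0.1,0,0],[0,-0.1,-2.4,0.5,-0.1,0,0]]'
```

```text
t: 25.7
tcp_pos: [0.4723, -0.126, 0.1411]
tool_rot: [0.773, 0.629, -0.068, 0.053]
force: [-6.6, -1.3, -2.1]
finger_gap: 0.19
gripper_force: 58.8
t: 26.95
tcp_pos: [0.4711, -0.1313, 0.0978]
tool_rot: [0.775, 0.632, -0.009, 0.005]
force: [-6.8, -3.0, -3.3]
finger_gap: 0.188
gripper_force: 58.8
```

```bash
python3 -m handwheel '[[0,0,-1,0.2,-0.04,0,0],[0,0,-1,0.2,-0.04,0,0],[0,0,-1,0.2,-0.04,0,0],[0,0,-1,0.2,-0.04,0,0],[0,0,-0.7,0.2,-0.04,0,0],[0,0,-0.4,0,0,0,0],[0,0,0,0,0,0,0],[0,0,0,0,0,0,0],[0,0,0,0,0,0,0],[0,0,0,0,0,0,0]]'
```

```text
t: 28.2
tcp_pos: [0.4711, -0.1315, 0.0928]
tool_rot: [0.775, 0.632, -0.003, -0.001]
force: [-8.9, -3.5, -2.3]
finger_gap: 0.19
gripper_force: 58.9
```

```bash
python3 -m handwheel '[[0.3,0,-0.3,0,0,0,0],[0.3,0,-0.3,0,0,0,0],[0.3,0,-0.3,0,0,0,0],[0,0,-0.3,0,0,0,0],[0,0,0,0,0,0,0],[0,0,0,0,0,0,0],[0,0,0,0,0,0,0],[0,0,0,0,0,0,0],[0,0,0,0,0,0,0],[0,0,0,0,0,0,0]]'
```

```text
t: 29.45
tcp_pos: [0.4711, -0.1315, 0.0925]
tool_rot: [0.775, 0.632, -0.003, -0.001]
force: [-11.1, -5.2, 6.6]
finger_gap: 0.189
gripper_force: 59.8
```

```bash
python3 -m handwheel '[[-0.7,0,0,0,0,0,0],[-0.7,0,0,0,0,0,0],[0,0,0,0,0,0,0.4],[0,0,0,0,0,0,0.8],[0,0,0,0,0,0,1],[0,0,0,0,0,0,1],[0,0,0,0,0,0,1],[0,0,0,0,0,0,1],[0,0,5,0,0,0,1],[0,0,10,0,0,0,1]]'
python3 -m handwheel '[[0,0,20,0,0,0,1],[0,0,25,0,0,0,1],[0,0,25,0,0,0,1],[0,0,25,0,0,0,1],[0,0,25,0,0,0,1],[0,0,25,0,0,0,1],[0,0,20,0,0,0,1],[0,0,0,0,0,0,1],[0,0,0,0,0,0,1],[0,0,0,0,0,0,1]]'
python3 look.py; python3 -c "
import cv2;from h import *
a=cv2.imread('pics/last.png');b=manip.snapshot('side')[:,:,::-1]
cv2.imwrite('pics/v6.png',np.hstack([cv2.resize(a[150:300,200:350],(400,400),interpolation=2),cv2.resize(b[100:250,150:300],(400,400),interpolation=2)]))"
```

```text
t: 30.7
tcp_pos: [0.4719, -0.1313, 0.1071]
tool_rot: [0.776, 0.631, -0.001, -0.0]
force: [-0.5, -0.3, 0.4]
finger_gap: 1.001
gripper_force: 0.0
t: 31.95
tcp_pos: [0.4715, -0.131, 0.2709]
tool_rot: [0.776, 0.631, -0.002, -0.001]
force: [0.5, -0.1, 0.4]
finger_gap: 1.003
gripper_force: 0.0
tilt~ 0.677
[([301.0, 238.0], 67), ([293.0, 245.0], 83), ([287.0, 254.0], 87)]
```

View pics/v6.png

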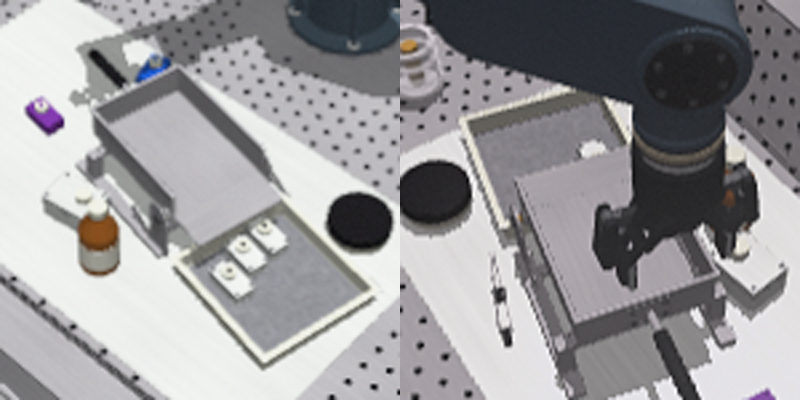

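The pan is level on its rest with the gate down, the three housings lie at rest in the tray at crop (233,272), (246,247), (268,232), nothing else has moved, and the robot is clear.

```bash
python3 -c "
from station import manip
print(manip.sign_off())"
```

```text
the job is handed in; nothing more can be done
None
```

The three housings slid out into the receiving tray, the pan is back on its rest with the gate down, the robot has let go and is clear, and the job is handed in (no verdict came back).

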